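# Bring a scooter wheel's valve stem to the top by its spokes

### The job

A small scooter wheel with a pressure sensor in its valve is mounted on a leaning service stand on the repair bench. Turn the wheel until the valve stem is at the very top of the wheel, straight above the hub and right under the reader head, by gently pushing its spokes with the fingertips, in as many pushes as it takes, and leave it at rest there. Do not strike or squeeze the spokes hard, do not push on the valve stem itself, and leave the other things on the bench where they are.

Things in the scene. Friction and masses are not known exactly. Their poses are not given: they have to be found in the camera images.
- yoke: Fixed frame of the wheel's mount. Origin: hub centre, in the wheel's mid-plane, 131 mm above the table. x lies in the wheel's plane, up the slope to the wheel's top (twelve o'clock); y is level, to the left as the robot sees it; z is the axle, out of the wheel's front face, towards the robot and up. The wheel leans back, away from the robot, 40 degrees from upright. Axle nut: radius 16 mm, up to z = 31 mm.
- arms (a point): Middle of the two flat fixed arms, 18 mm wide, in front of the wheel (z = 22 to 30 mm in the yoke's frame, the point at 26 on the axle). They run from the hub 105 degrees left and right of the top to a post on each side, 132 mm from the middle. So a finger between the spokes can move about 70 degrees either side of the top before it meets an arm: the wheel needs more than one push.
- reader (a point): Centre of the reader head, a grey box fixed just outside the tyre at the wheel's top: 36 mm wide, x = 124 to 157 mm, z = -17 to 17 mm in the yoke's frame.
- wheel (a joint): Turn of the wheel about the axle, rad: the angle of the valve stem from the top. 0 is the top, growing to the left (anticlockwise as the robot sees it); 2 pi is the top again. It turns either way without a stop within a full turn, has a stiff bearing (about 0.2 N m, so 4 N at the spokes, and more when pushed faster) and stays where it is left, without coasting.
- spokes: Six straight aluminium spokes 60 degrees apart, the valve midway between two of them. Each is 9 mm wide, 12 mm thick (z = -2 to 10 mm in the yoke's frame), from the hub (radius 20 mm) to the rim (inner radius 83 mm); open air behind. Black tyre outside: z = -17 to 17 mm, outer radius 117 mm. Origin: hub centre; x points to the valve, z along the axle; turns with the wheel.
- valve: Brass valve stem, 21 mm long and 9 to 13 mm thick, standing on the inside of the rim and pointing at the hub, its end 63 mm from the hub centre. Origin: its foot on the rim, 84 mm from the hub centre. Not to be pushed on.
- stand: Service stand: dark steel base plate 245 x 300 x 10 mm, two posts, and a bent rod behind the wheel that reaches to the reader head; highest point about 265 mm above the table. Origin: on the underside of the base, directly below the hub centre, z up; x level, the way the wheel leans.
- key_fob: Black car key fob, 80 x 36 x 12 mm, lying flat. Loose; not part of the job, leave it alone. Origin: centre of its underside.
- coin_cell: Steel coin cell, 24 mm across, 5 mm thick. Loose; not part of the job, leave it alone. Origin: centre of its underside.
- driver: Screwdriver 150 mm long, lying down. Loose; not part of the job, leave it alone. Origin: centre of its underside.
- tweezers: Steel tweezers 120 mm long, lying down. Loose; not part of the job, leave it alone. Origin: centre of its underside.
- solder_reel: Reel of solder, 60 mm across and 40 mm high, lying flat. Loose; not part of the job, leave it alone. Origin: centre of its underside.
- screw_tray: Small grey two-part tray, 90 x 70 x 22 mm. Loose; not part of the job, leave it alone. Origin: centre of its underside.
- board: Small green circuit board, 70 x 34 x 7 mm. Loose; not part of the job, leave it alone. Origin: centre of its underside.

How it is judged:
On the way, in this order (a step that is already met when the one before it is completed fails the run):
1. the fingers push a spoke while the valve stem is still below the hub (contact force between the fingers and spokes above 0.5 N and x of valve in the frame of yoke below 0 m).
2. the fingers push a spoke while the valve stem is above the hub (contact force between the fingers and spokes above 0.5 N and x of valve in the frame of yoke above 0.005 m).
At the end, for the whole second after the job is handed in: The valve stem's foot is above the hub and within 11 mm (about 7.5 degrees) of the wheel's top line on either side, and the wheel is at rest (x of valve in the frame of yoke above 0 m and y of valve in the frame of yoke between -0.011 and 0.011 m and velocity of joint wheel between -0.05 and 0.05 rad/s); the robot touches nothing.
It fails at once if the valve stem is pushed (over 2 N) (contact force between the fingers and valve above 2 N).
It fails at once if the spokes are struck or squeezed hard (over 60 N) (contact force between the fingers and spokes above 60 N).
It fails at once if a loose thing beside the stand is moved (over 20 mm) or lifted (distance of any of key_fob, coin_cell, driver, tweezers, solder_reel, screw_tray, board from where it was at the start of the episode above 0.02 m).
It also fails if it takes over 58 s, if anything falls off the work surface, if the arm or the gripper's body presses on something with over 40 N, if the wrist force passes 120 N, or if a joint passes its speed limit or range.

### The arm

A 6-joint arm with a two-finger parallel gripper is mounted at the origin on the work surface. World frame = base frame: x ahead of the robot, y to its left, z up, the work surface at z = 0. Lengths are in m, angles in rad, forces in N, time in s.
With the tool pointing down it reaches from about 0.275 to 0.725 m from the base axis. Payload 5.6 kg.
Tool frame: the origin (TCP) lies midway between the tips of the shut fingers; the grasp point (between the pads) lies 19 mm behind it (grip_point_offset is the distance from the TCP to the grasp point, in m); z points along the fingers, y is the line along which they close (so a half turn about z gives the same grasp; the last joint's range is limited). The gripper opens to 85 mm and grips with 20 to 120 N. Pads are 22 mm wide; open, the fingers measure 114 mm over their backs; the gripper's body (76 mm by 85 mm) begins 54 mm behind the grasp point. The pads swing forward as they close: fully open they stand 13 mm farther back than shut.
Start: joints at [1.627, 0.255, 0.108, 0, -1.424, -0.285], TCP at [0.125, 0.536, 0.231] pointing down, gripper open.
Joint ranges: [-2.95, 2.95], [-1.21, 1.97], [-1.09, 1.5], [-2.87, 1.71], [-2.94, -0.07], [-3.05, 3.05]. Speed limits (rad/s): [2.57, 2.57, 3.14, 3.14, 3.14, 3.14].

### API

Orientations are given as a rotation vector (axis times angle).
In Python, from rig import get_state, capture, camera_model, close_job, grip_point_offset gives the robot as it stands. The module is installed in compiled form; this text tells all that it offers.
- The arm moves only by the tool carry_out, never from a script. Its argument "plan" is a list of rows, each a list of 7 numbers: the shift along the tool's x, y, z in m, then the turn, a rotation vector about the tool's x, y, z in rad, then the closure, from -1 (fully open) to 1 (shut). In form: [[tx, ty, tz, ax, ay, az, grip], ...]. A call has 1 to 8 rows; each row is the pose to reach, as a shift and turn from the pose commanded when the call began, along the tool's axes at that moment; what a row does not reach only later rows make up. A row lasts 1/10 s, in which the tool goes at most 50 mm and 8.59 degrees, less where a joint would pass 70% of its speed; a pose out of reach is approached as far as the arm can. A call with a gripper value outside its range is refused whole. The fingers move at their own pace and stop on an object; "newtons" is the grip in N (left out, the last holds). Time passes only in rows, so rows that repeat a pose let the fingers close. It gives the time, the measured TCP pose, the force, the opening and the grip force at its end, in the units of the state.
- get_state(): the state, without advancing time (a new reading comes with each control period).
- capture(name): name is "scene" or "side" or "wrist"; returns the picture (384x512x3 uint8, blue, green, red); there is no depth.
- camera_model(name): a dict with "K" (3x3 intrinsics, pixels), "rvec" (rotation vector, rad) and "tvec" (3), from world to camera coordinates, as OpenCV has them. Camera axes: x right, y down, z forward; pixel columns grow to the right and rows downward; lengths in m; the calibration is good to about 2 mm. A picture is of the moment at which its call begins: read the wrist's pose just before it. camera_model takes no time and is no camera call; for the wrist camera it gives the pose at the moment of the call.
- close_job(): hands the job in; it is judged then, once.
The state is a dict: "clock": time; "q": joint angles; "joint_velocities": joint speeds; "effort": joint torques, N m; "position": TCP position; "ee_rot": TCP orientation; "ft_force": force on the tool from outside, world axes, zero at the start; "ft_torque": the same for the moment, N m; "grip_width": finger opening in m; "finger_force": force on a finger pad.
Only numpy, scipy, OpenCV 4.12 (cv2) and the standard library are available. Lean on these libraries where they do the work, as an engineer would, in place of code of your own. Each camera call takes 0.05 s, during which the arm holds its last target. There are 200 camera calls.

## Working session

There is one attempt and no reset: what is moved stays moved. The work goes in short steps, Python scripts to look and compute and a tool call to move; the robot and the scene stay as the last step left them, time stands still between calls to the robot, and variables do not carry over. Pictures are saved under pics/ and viewed, at most 10 in all, crops included, and the job is handed in when it is done.

Besides the shell and the picture viewer there is one more tool, called after ">>>" in YAML: its name, and indented under it one key for each argument. carry_out: Moves the arm, as the interface text tells. Its arguments: {"type":"object","properties":{"plan":{"type":"array"},"newtons":{"type":"number"}},"required":["plan"]}

```bash
mkdir -p pics
python3 - <<'E'
from rig import *
import cv2
s=get_state();print({k:s[k] for k in('clock','position','ee_rot','grip_width')},grip_point_offset if not callable(grip_point_offset) else grip_point_offset())
for n in('scene','side'):
    cv2.imwrite(f'pics/{n}0.png',cv2.resize(capture(n),None,fx=1.55,fy=1.55,interpolation=2)); print(n,camera_model(n))
E
```

```text
{'clock': 0.0, 'position': array([0.12456398, 0.53519975, 0.23039541]), 'ee_rot': array([ 3.11916960e+00, -3.58500658e-01, -2.58631649e-04]), 'grip_width': 0.08524841391439046} 0.0187
scene {'K': array([[498.29206259,   0.        , 258.53581043],
       [  0.        , 498.29206259, 204.2787039 ],
       [  0.        ,   0.        ,   1.        ]]), 'rvec': array([ 1.45048822,  2.30345442, -0.71132836]), 'tvec': array([ 0.2024359 , -0.33674667,  1.85543414])}
side {'K': array([[411.23397916,   0.        , 255.22570731],
       [  0.        , 411.23397916, 192.64559854],
       [  0.        ,   0.        ,   1.        ]]), 'rvec': array([ 2.24872441, -0.95858874,  0.38466088]), 'tvec': array([-0.37250056,  0.43555405,  0.77762393])}
```

View pics/scene0.png

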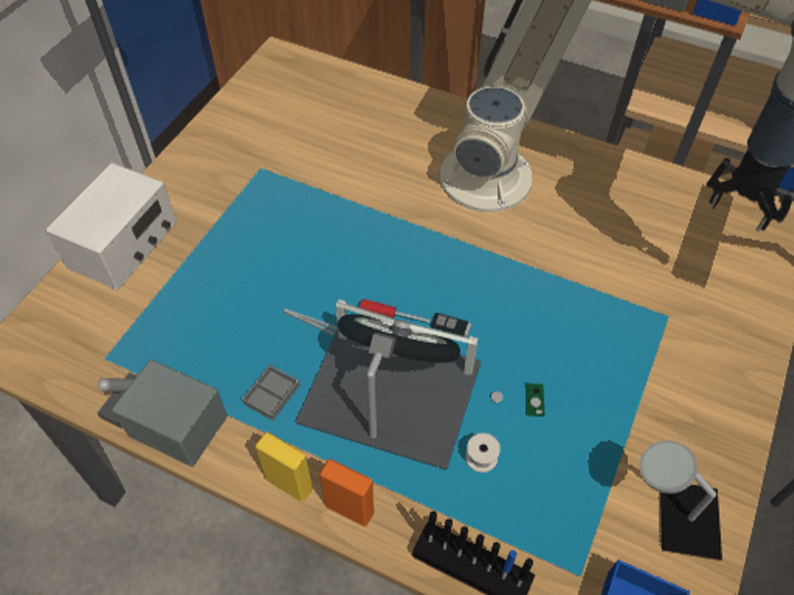

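View pics/side0.png

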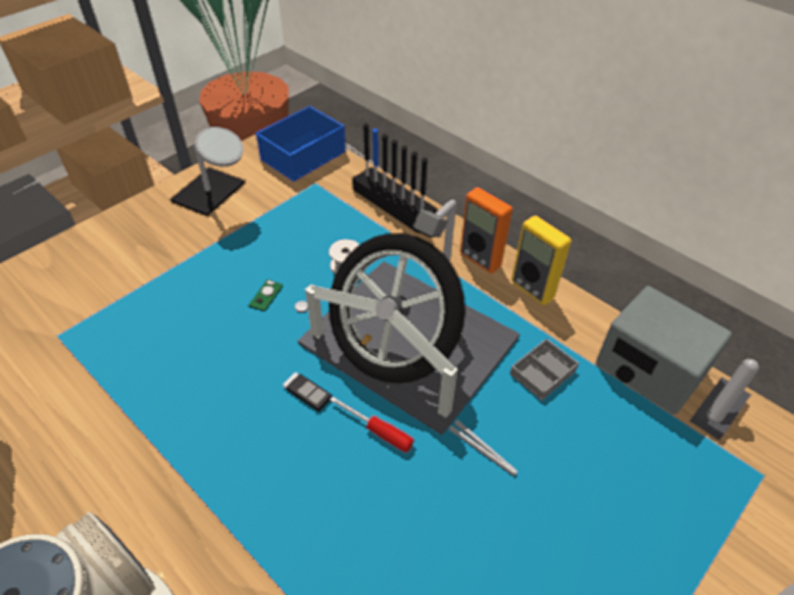

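The scene view shows the wheel from behind, with the reader at about (383,345). The side view shows the hub at about (386,307), the arm ends at (312,290) and (447,372), and the brass valve at about (367,340), low and left. I'll zoom in for a pose fit.

Run:
```python
from rig import *
import cv2,numpy as np
a=capture('side')[135:285,185:345]; b=capture('scene')[185:305,180:320]
cv2.imwrite('pics/s1.png',cv2.resize(a,None,fx=4,fy=4,interpolation=2))
cv2.imwrite('pics/c1.png',cv2.resize(b,None,fx=5,fy=5,interpolation=2))
```

```text
(no output)
```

View pics/s1.png

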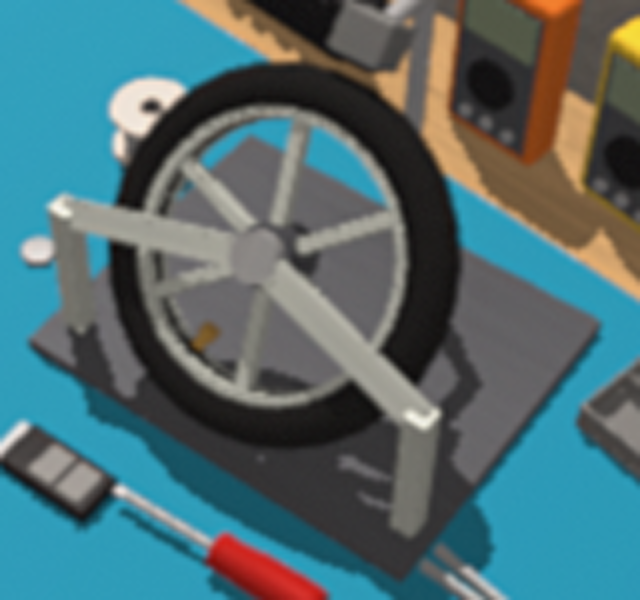

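View pics/c1.png

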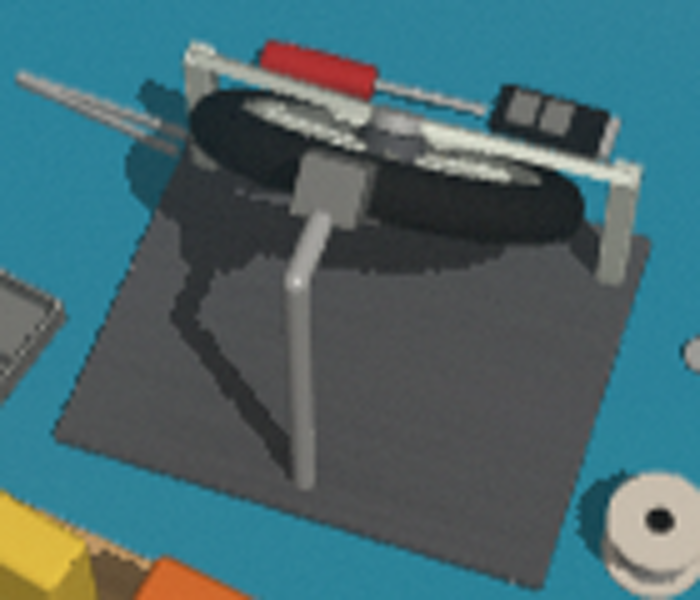

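Side crop: nut face (258,253), arm ends (62,208) and (424,415), valve (205,337), and spoke ends near (300,122), (185,162), (395,215) and (245,387). Scene crop: arm ends (200,50) and (628,172), base corners (57,435), (540,587) and (650,240).

```bash
cat > h.py <<'E'
from rig import *
import cv2,numpy as np
from scipy.optimize import least_squares
from scipy.spatial.transform import Rotation as R
L=np.radians(40)
def frame(p):
    x,y,yaw=p; h=np.array([np.cos(yaw),np.sin(yaw),0]); u=np.array([0,0,1.])
    X=h*np.sin(L)+u*np.cos(L); Z=-h*np.cos(L)+u*np.sin(L); Y=np.cross(Z,X)
    return np.array([X,Y,Z]).T,np.array([x,y,.131]),h
def proj(n,P):
    c=camera_model(n); return cv2.projectPoints(np.atleast_2d(P).astype(float),c['rvec'],c['tvec'],c['K'],None)[0][:,0]
def plane(n,px,p,z,):
    "ray through px onto yoke plane z -> yoke coords"
    c=camera_model(n); Rm=cv2.Rodrigues(c['rvec'])[0]; o=-Rm.T@c['tvec']; d=Rm.T@np.linalg.solve(c['K'],[px[0],px[1],1])
    M,t,_=frame(p); o=M.T@(o-t); d=M.T@d; return o+d*(z-o[2])/d[2]
E
python3 - <<'E'
from h import *
S=lambda *q:np.array(q)/4+(185,135); C=lambda *q:np.array(q)/5+(180,185)
a=np.radians(105)
def arm(s,r): return [r*np.cos(a),s*r*np.sin(a),.026]
def res(v):
    M,t,h=frame(v[:3]); r=v[3]; w=lambda q:M@np.array(q)+t
    l=np.cross([0,0,1],h); b0=np.array([v[0],v[1],0]); bw=lambda x,y,z=.01:b0+h*x+l*y+np.array([0,0,z])
    s=[(w([0,0,.031]),S(258,253)),(w(arm(1,r)),S(62,208)),(w(arm(-1,r)),S(424,415)),
       (bw(v[4]+.245,-.15),S(600,322)),(bw(v[4],-.15),S(400,578)),(bw(v[4],.15),S(33,343))]
    c=[(w(arm(1,r)),C(628,172)),(w(arm(-1,r)),C(200,50)),(bw(v[4]+.245,-.15),C(57,435)),(bw(v[4]+.245,.15),C(540,587)),(bw(v[4],.15),C(650,240))]
    return np.concatenate([(proj(n,[q[0] for q in k])-[q[1] for q in k]).ravel() for n,k in(('side',s),('scene',c))])
f=least_squares(res,[.5,0,0,.132,-.1],loss='soft_l1'); print(f.x.round(4)); print(res(f.x).reshape(-1,2).round(1).tolist())
p=f.x[:3]; np.save('p.npy',p)
M,t,h=frame(p);print(M.round(3))
for n,px,z in(('valve',(205,337),0),('s',(300,122),.01),('s',(185,162),.01),('s',(395,215),.01),('s',(245,387),.01)):
    q=plane('side',S(*px),p,z); print(n,(q*1e3).round(1),np.degrees(np.arctan2(q[1],q[0])).round(1))
# loose things on table
for n,px in(('fob',C(555,120)),('driver red',C(318,70)),):
    c=camera_model('scene');Rm=cv2.Rodrigues(c['rvec'])[0];o=-Rm.T@c['tvec'];d=Rm.T@np.linalg.solve(c['K'],[*px,1]);print(n,(o-d*(o[2]-.012)/d[2]).round(3))
E
```

```text
[ 0.5838  0.0469  0.1257  0.138  -0.0759]
[[-1.3, 0.2], [0.3, -0.1], [-0.5, 0.7], [0.4, -0.5], [0.3, -0.4], [-1.8, -1.2], [-0.3, 0.5], [-0.9, 1.0], [-1.1, -0.2], [0.1, -0.5], [0.1, -0.9]]
[[ 0.638 -0.125 -0.76 ]
 [ 0.081  0.992 -0.096]
 [ 0.766  0.     0.643]]
valve [-69.5  21.    0. ] 163.2
s [78.4 15.2 10. ] 11.0
s [23.7 75.3 10. ] 72.5
s [ 56.  -62.9  10. ] -48.4
s [-80.2 -21.   10. ] -165.4
fob [0.437 0.099 0.012]
driver red [ 0.468 -0.056  0.012]
```

The valve is at about +162° with spokes at 12, 72, 132° and so on. I'll push clockwise (to the right). The first push is on the spoke at 12° with the finger starting at φ≈42°. The second is on the following spoke, to finish with the finger at about −70°.

```bash
cat >> h.py <<'E'
def target(phi,r,z):
    M,t,_=frame(np.load('p.npy')); f=np.radians(phi)
    return M@R.from_euler('z',f).as_matrix()@np.diag([1,-1,-1.]), M@np.array([r*np.cos(f),r*np.sin(f),z])+t
def go(phi,r,z):
    s=get_state(); T=R.from_rotvec(s['ee_rot']).as_matrix(); A,b=target(phi,r,z)
    print(phi,'shift',(T.T@(b-s['position'])).round(4),'rot',R.from_matrix(T.T@A).as_rotvec().round(4),'world',b.round(3))
def where():
    s=get_state(); M,t,_=frame(np.load('p.npy')); q=M.T@(s['position']-t); T=M.T@R.from_rotvec(s['ee_rot']).as_matrix()
    print('t',s['clock'],'phi',np.degrees(np.arctan2(q[1],q[0])).round(1),'r,z mm',(np.hypot(*q[:2])*1e3).round(1),(q[2]*1e3).round(1),'yaw',np.degrees(np.arctan2(T[1,0],T[0,0])).round(1),'zax',T[:,2].round(3),'F',(M.T@s['ft_force']).round(1),s['grip_width'])
E
python3 -c "
from h import *
go(42,.06,.13)"
```

```text
42 shift [ 0.4775  0.3586 -0.0175] rot [-0.171   0.8989 -1.0144] world [0.508 0.078 0.249]
```

>>> carry_out:
  plan:
    - [0.4775,0.3586,-0.0175,-0.171,0.8989,-1.0144,1]
    - [0.4775,0.3586,-0.0175,-0.171,0.8989,-1.0144,1]
    - [0.4775,0.3586,-0.0175,-0.171,0.8989,-1.0144,1]
    - [0.4775,0.3586,-0.0175,-0.171,0.8989,-1.0144,1]
    - [0.4775,0.3586,-0.0175,-0.171,0.8989,-1.0144,1]
    - [0.4775,0.3586,-0.0175,-0.171,0.8989,-1.0144,1]
    - [0.4775,0.3586,-0.0175,-0.171,0.8989,-1.0144,1]
    - [0.4775,0.3586,-0.0175,-0.171,0.8989,-1.0144,1]
  newtons: 30

```text
clock: 1.0
position: [0.3813, 0.2291, 0.243]
ee_rot: [2.541, 0.957, 1.064]
ft_force: [4.1, -1.7, 2.3]
grip_width: 0.0002
finger_force: 0.0
```

```bash
python3 -c "
from h import *
where();go(42,.06,.13)"
```

```text
t 1.0 phi 97.9 r,z mm 208.1 208.4 yaw 35.3 zax [-0.095 -0.047 -0.994] F [ 4.3 -2.2 -1.5] 0.00018659956128729618
42 shift [-0.0279  0.1791  0.0788] rot [-0.0226  0.1035 -0.117 ] world [0.508 0.078 0.249]
```

>>> carry_out:
  plan:
    - [-0.028,0.179,0.079,-0.0226,0.1035,-0.117,1]
    - [-0.028,0.179,0.079,-0.0226,0.1035,-0.117,1]
    - [-0.028,0.179,0.079,-0.0226,0.1035,-0.117,1]
    - [-0.028,0.179,0.079,-0.0226,0.1035,-0.117,1]
    - [-0.028,0.179,0.079,-0.0226,0.1035,-0.117,1]
    - [-0.028,0.179,0.079,-0.0226,0.1035,-0.117,1]
    - [-0.028,0.179,0.079,-0.0226,0.1035,-0.117,1]

```text
clock: 1.7
position: [0.5033, 0.085, 0.2558]
ee_rot: [2.406, 1.067, 1.141]
ft_force: [-10.0, 49.5, -0.3]
grip_width: -0.0
finger_force: 0.0
```

```bash
python3 -c "
from h import *
s=get_state()
i=capture('wrist');c=camera_model('wrist')
where();go(42,.06,.05);go(42,.06,-.005);
cv2.imwrite('pics/w1.png',cv2.resize(i,None,fx=1.5,fy=1.5))
M,t,_=frame(np.load('p.npy'))
print('nut',(proj('wrist',M@[0,0,.031]+t)*1.5).round())
for a in (-48,12,72,132,192): 
  f=np.radians(a); print(a,(proj('wrist',M@[.083*np.cos(f),.083*np.sin(f),.01]+t)*1.5).round())
"
```

```text
t 1.75 phi 39.3 r,z mm 63.3 136.8 yaw 40.7 zax [-0.013 -0.044 -0.999] F [ 2.5 -6.7 -1.6] -0.0005860045623618308
42 shift [ 0.0001 -0.0051  0.0867] rot [ 0.0248  0.0389 -0.0213] world [0.569 0.086 0.197]
42 shift [ 0.0022 -0.0065  0.1417] rot [ 0.0248  0.0389 -0.0213] world [0.611 0.091 0.162]
nut [[376. 368.]]
-48 [[488. 351.]]
12 [[434. 257.]]
72 [[312. 261.]]
132 [[262. 358.]]
192 [[325. 438.]]
```

View pics/w1.png

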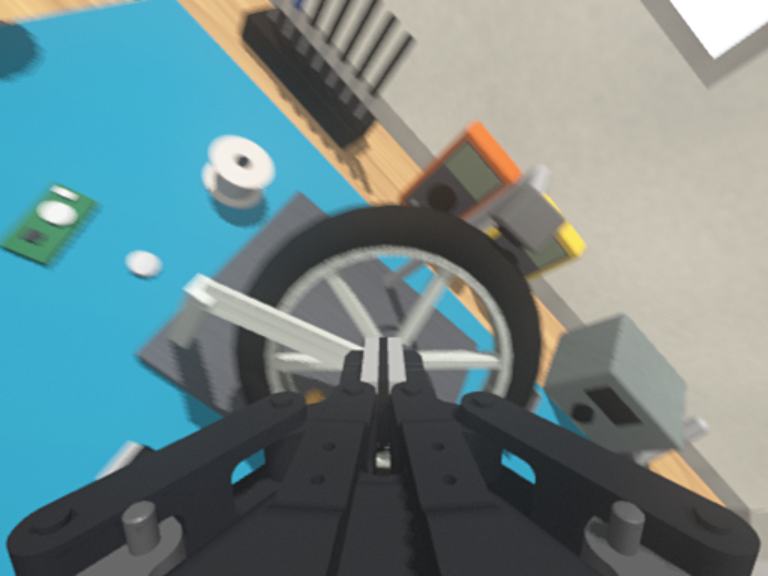

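The wrist view shows spoke rim ends near (445,275), (332,270), (500,357) and (275,357). That is about 12 px off my prediction, though the arm was still settling. I'll move closer and check again at rest.

>>> carry_out:
  plan:
    - [0,0,0.04,0,0,0,1]
    - [0,0,0.06,0,0,0,1]
    - [0,0,0.065,0,0,0,1]
    - [0,0,0.065,0,0,0,1]
    - [0,0,0.065,0,0,0,1]

```text
clock: 2.25
position: [0.5443, 0.0944, 0.2411]
ee_rot: [2.437, 1.085, 1.086]
ft_force: [-0.4, -0.0, -0.4]
grip_width: -0.0002
finger_force: 0.0
```

```bash
python3 -c "
from h import *
s=get_state();where()
M,t,_=frame(np.load('p.npy'))
W=lambda p:(proj('wrist',M@p+t)*1.5).round().tolist()
print('nut',W([0,0,.031]),'armL',W([-.0357,.133,.03]))
for a in (-48,12,72,132,192): 
  f=np.radians(a); print(a,W([.083*np.cos(f),.083*np.sin(f),.01]))
i=capture('wrist')
cv2.imwrite('pics/w2.png',cv2.resize(i,None,fx=1.5,fy=1.5));go(42,.06,.05);go(42,.06,-.005);where()
"
```

```text
t 2.25 phi 39.6 r,z mm 81.7 96.2 yaw 41.6 zax [-0.059 -0.03  -0.998] F [-0.6  0.   0.1] -0.00021202638218876277
nut [[379.0, 424.0]] armL [[161.0, 330.0]]
-48 [[507.0, 404.0]]
12 [[449.0, 301.0]]
72 [[310.0, 301.0]]
132 [[254.0, 403.0]]
192 [[323.0, 488.0]]
42 shift [-0.0188 -0.0026  0.0477] rot [-0.0168  0.0638 -0.007 ] world [0.569 0.086 0.197]
42 shift [-0.0152 -0.0017  0.1026] rot [-0.0168  0.0638 -0.007 ] world [0.611 0.091 0.162]
t 2.3 phi 39.5 r,z mm 81.8 96.3 yaw 41.6 zax [-0.059 -0.03  -0.998] F [0.1 0.1 0.6] -0.00010109646542648874
```

View pics/w2.png

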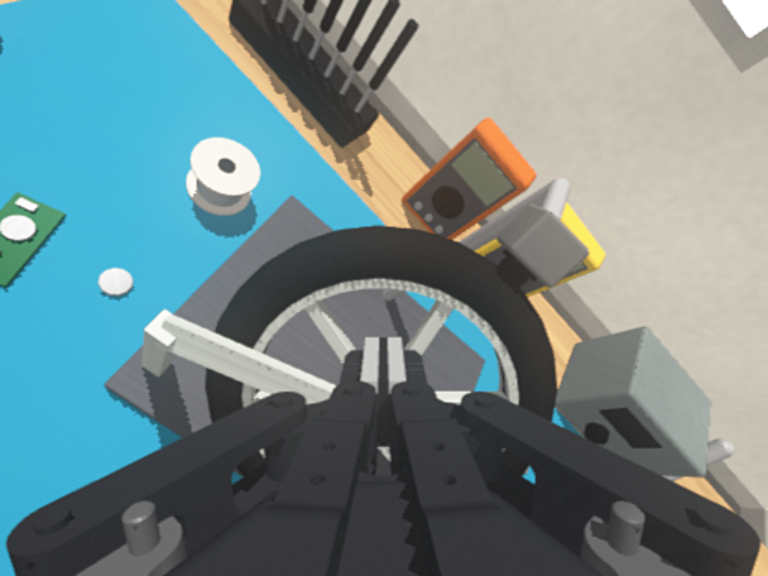

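At rest, the spoke ends at (312,305) and (447,305) and the arm end at (165,330) match the model within a few pixels. I'll correct the pose and insert.

>>> carry_out:
  plan:
    - [-0.019,-0.0026,0.048,-0.0168,0.0638,-0.007,1]
    - [-0.019,-0.0026,0.048,-0.0168,0.0638,-0.007,1]
    - [-0.019,-0.0026,0.048,-0.0168,0.0638,-0.007,1]
    - [-0.019,-0.0026,0.048,-0.0168,0.0638,-0.007,1]

```text
clock: 2.7
position: [0.5591, 0.0975, 0.239]
ee_rot: [2.438, 1.096, 1.075]
ft_force: [0.0, 0.2, 0.1]
grip_width: 0.0001
finger_force: 0.0
```

```bash
python3 -c "
from h import *
where();go(42,.06,-.005)"
```

```text
t 2.7 phi 36.9 r,z mm 88.8 83.3 yaw 42.0 zax [-0.067 -0.03  -0.997] F [0.1 0.2 0.1] 0.00013085401075798943
42 shift [-0.0222 -0.0059  0.0903] rot [-0.0232  0.07   -0.0005] world [0.611 0.091 0.162]
```

```bash
python3 -c "
from h import *
print(get_state()['q'].round(3))"
```

```text
[ 0.176 -0.165 -0.942  1.714 -0.066  0.554]
```

Joints 4 and 5 are at their limits because the wrist is straight there. I'll tilt the tool 22° steeper, so the fingers lean up-slope away from the arms.

```bash
cat >> h.py <<'E'
def target(phi,r,z,beta=22):
    M,t,_=frame(np.load('p.npy')); f=np.radians(phi)
    return M@R.from_euler('y',beta,degrees=True).as_matrix()@R.from_euler('z',f).as_matrix()@np.diag([1,-1,-1.]), M@np.array([r*np.cos(f),r*np.sin(f),z])+t
E
python3 -c "
from h import *
go(42,.056,.06)"
```

```text
42 shift [-0.0308 -0.0074  0.0257] rot [ 0.2334 -0.2156 -0.0062] world [0.56  0.082 0.201]
```

>>> carry_out:
  plan:
    - [-0.01,-0.002,0.0,0.0778,-0.0719,-0.002,1]
    - [-0.02,-0.005,0.01,0.1556,-0.1437,-0.004,1]
    - [-0.0308,-0.0074,0.0257,0.2334,-0.2156,-0.0062,1]
    - [-0.0308,-0.0074,0.0257,0.2334,-0.2156,-0.0062,1]
    - [-0.0308,-0.0074,0.0257,0.2334,-0.2156,-0.0062,1]
    - [-0.0308,-0.0074,0.0257,0.2334,-0.2156,-0.0062,1]
    - [-0.0308,-0.0074,0.0257,0.2334,-0.2156,-0.0062,1]

```text
clock: 3.4
position: [0.5604, 0.0835, 0.2017]
ee_rot: [2.654, 1.217, 0.693]
ft_force: [1.2, -0.4, 0.5]
grip_width: -0.0
finger_force: 0.0
```

```bash
python3 -c "
from h import *
where();print(get_state()['q'].round(2));go(42,.056,.06);go(42,.056,.03);go(42,.056,-.008)"
```

```text
t 3.4 phi 43.0 r,z mm 57.7 59.6 yaw 44.2 zax [-0.377  0.004 -0.926] F [ 1.1 -0.6 -0.6] -1.5612254621690393e-05
[ 0.53 -0.01 -0.5   0.3  -0.65  1.69]
42 shift [-0.0017  0.0009 -0.0001] rot [-0.0045 -0.0007  0.0005] world [0.56  0.082 0.201]
42 shift [0.0066 0.0085 0.0277] rot [-0.0045 -0.0007  0.0005] world [0.583 0.085 0.182]
42 shift [0.0172 0.0182 0.0629] rot [-0.0045 -0.0007  0.0005] world [0.612 0.088 0.158]
```

>>> carry_out:
  plan:
    - [0.0066,0.0085,0.0277,0,0,0,1]
    - [0.012,0.0134,0.0453,0,0,0,1]
    - [0.0172,0.0182,0.0629,0,0,0,1]
    - [0.0172,0.0182,0.0629,0,0,0,1]
    - [0.0172,0.0182,0.0629,0,0,0,1]

```text
clock: 3.9
position: [0.6114, 0.0857, 0.1574]
ee_rot: [2.651, 1.213, 0.692]
ft_force: [-0.9, -0.6, 0.6]
grip_width: -0.0002
finger_force: 0.0
```

```bash
python3 -c "
from h import *
where();print(get_state()['q'].round(2))
for p in (36,30,24,18): go(p,.056,-.008)"
```

```text
t 3.9 phi 40.5 r,z mm 53.9 -7.8 yaw 44.2 zax [-0.376 -0.001 -0.927] F [-0.2 -0.5  1.1] -0.00015160063482769272
[ 0.48  0.13 -0.48  0.33 -0.53  1.7 ]
36 shift [ 0.0016  0.0043 -0.0014] rot [-0.0003  0.0012  0.1043] world [0.615 0.084 0.161]
30 shift [ 0.0005  0.0099 -0.0026] rot [-2.00e-04  1.20e-03  2.09e-01] world [0.617 0.079 0.163]
24 shift [-0.0012  0.0155 -0.0036] rot [-2.000e-04  1.200e-03  3.138e-01] world [0.62  0.074 0.165]
18 shift [-0.0034  0.0209 -0.0044] rot [-1.000e-04  1.200e-03  4.185e-01] world [0.622 0.069 0.167]
```

Inserted cleanly without contact. Now the sweep.

```bash
cat >> h.py <<'E'
def arc(a,b,n=8,r=.056,z=-.008):
    where(); s=get_state(); T=R.from_rotvec(s['ee_rot']).as_matrix(); out=[]
    for p in np.linspace(a,b,n+1)[1:]:
        A,t=target(p,r,z); out.append([*(T.T@(t-s['position'])).round(4).tolist(),*R.from_matrix(T.T@A).as_rotvec().round(3).tolist(),1])
    print(out)
E
python3 -c "
from h import *
arc(42,14)"
```

```text
t 3.9 phi 40.5 r,z mm 53.9 -7.8 yaw 44.2 zax [-0.376 -0.001 -0.927] F [-0.2 -0.5  1.1] -0.00015160063482769272
[[0.0019, 0.002, -0.0009, -0.0, 0.001, 0.061, 1], [0.0015, 0.0053, -0.0016, -0.0, 0.001, 0.122, 1], [0.0008, 0.0085, -0.0023, -0.0, 0.001, 0.183, 1], [0.0, 0.0118, -0.003, -0.0, 0.001, 0.244, 1], [-0.001, 0.015, -0.0035, -0.0, 0.001, 0.305, 1], [-0.0022, 0.0182, -0.004, -0.0, 0.001, 0.366, 1], [-0.0036, 0.0213, -0.0045, -0.0, 0.001, 0.427, 1], [-0.0051, 0.0243, -0.0048, -0.0, 0.001, 0.488, 1]]
```

>>> carry_out:
  plan:
    - [0.0019,0.002,-0.0009,0,0.001,0.061,1]
    - [0.0015,0.0053,-0.0016,0,0.001,0.122,1]
    - [0.0008,0.0085,-0.0023,0,0.001,0.183,1]
    - [0.0,0.0118,-0.003,0,0.001,0.244,1]
    - [-0.001,0.015,-0.0035,0,0.001,0.305,1]
    - [-0.0022,0.0182,-0.004,0,0.001,0.366,1]
    - [-0.0036,0.0213,-0.0045,0,0.001,0.427,1]
    - [-0.0051,0.0243,-0.0048,0,0.001,0.488,1]

```text
clock: 4.7
position: [0.6229, 0.0668, 0.1685]
ee_rot: [2.971, 0.554, 0.756]
ft_force: [1.4, 4.6, -2.7]
grip_width: 0.0001
finger_force: 2.2
```

```bash
python3 -c "
from h import *
arc(14,-14)"
```

```text
t 4.7 phi 15.0 r,z mm 57.3 -7.5 yaw 14.9 zax [-0.373  0.002 -0.928] F [-0.8  4.4 -3.2] 5.3315656316962515e-05
[[-0.0012, 0.0045, 0.0005, -0.002, -0.003, 0.059, 1], [-0.0015, 0.0079, 0.0003, -0.002, -0.003, 0.12, 1], [-0.0021, 0.0113, 0.0002, -0.002, -0.003, 0.181, 1], [-0.0028, 0.0146, 0.0001, -0.002, -0.003, 0.242, 1], [-0.0037, 0.0179, 0.0002, -0.002, -0.002, 0.303, 1], [-0.0048, 0.0212, 0.0003, -0.002, -0.002, 0.364, 1], [-0.0061, 0.0243, 0.0005, -0.002, -0.002, 0.426, 1], [-0.0075, 0.0274, 0.0007, -0.002, -0.002, 0.487, 1]]
```

>>> carry_out:
  plan:
    - [-0.0012,0.0045,0.0005,-0.002,-0.003,0.059,1]
    - [-0.0015,0.0079,0.0003,-0.002,-0.003,0.12,1]
    - [-0.0021,0.0113,0.0002,-0.002,-0.003,0.181,1]
    - [-0.0028,0.0146,0.0001,-0.002,-0.003,0.242,1]
    - [-0.0037,0.0179,0.0002,-0.002,-0.002,0.303,1]
    - [-0.0048,0.0212,0.0003,-0.002,-0.002,0.364,1]
    - [-0.0061,0.0243,0.0005,-0.002,-0.002,0.426,1]
    - [-0.0075,0.0274,0.0007,-0.002,-0.002,0.487,1]

```text
clock: 5.5
position: [0.6274, 0.0391, 0.1689]
ee_rot: [-2.957, 0.175, -0.731]
ft_force: [2.4, 4.6, -1.0]
grip_width: -0.0004
finger_force: 2.3
```

```bash
python3 -c "
from h import *
arc(-14,-40)"
```

```text
t 5.5 phi -13.2 r,z mm 57.7 -8.0 yaw -15.0 zax [-0.372  0.001 -0.928] F [ 1.1  4.3 -2.9] -0.0004041362527365999
[[-0.0016, 0.0039, 0.001, -0.002, -0.003, 0.057, 1], [-0.0018, 0.0071, 0.0013, -0.002, -0.003, 0.114, 1], [-0.0022, 0.0102, 0.0018, -0.002, -0.003, 0.17, 1], [-0.0027, 0.0133, 0.0023, -0.002, -0.003, 0.227, 1], [-0.0034, 0.0163, 0.0029, -0.002, -0.003, 0.284, 1], [-0.0043, 0.0193, 0.0035, -0.002, -0.003, 0.34, 1], [-0.0053, 0.0223, 0.0042, -0.002, -0.003, 0.397, 1], [-0.0065, 0.0251, 0.0049, -0.002, -0.003, 0.454, 1]]
```

>>> carry_out:
  plan:
    - [-0.0016,0.0039,0.001,-0.002,-0.003,0.057,1]
    - [-0.0018,0.0071,0.0013,-0.002,-0.003,0.114,1]
    - [-0.0022,0.0102,0.0018,-0.002,-0.003,0.17,1]
    - [-0.0027,0.0133,0.0023,-0.002,-0.003,0.227,1]
    - [-0.0034,0.0163,0.0029,-0.002,-0.003,0.284,1]
    - [-0.0043,0.0193,0.0035,-0.002,-0.003,0.34,1]
    - [-0.0053,0.0223,0.0042,-0.002,-0.003,0.397,1]
    - [-0.0065,0.0251,0.0049,-0.002,-0.003,0.454,1]

```text
clock: 6.3
position: [0.6232, 0.0154, 0.1606]
ee_rot: [-2.755, 0.809, -0.661]
ft_force: [5.8, 2.2, 1.6]
grip_width: -0.0006
finger_force: 2.4
```

```bash
python3 -c "
from h import *
print(get_state()['q'].round(2))
arc(-40,-65)"
```

```text
[ 0.33  0.14 -0.41  0.18 -0.55  0.54]
t 6.3 phi -38.6 r,z mm 58.0 -7.9 yaw -42.1 zax [-0.371  0.    -0.929] F [ 5.1  1.5 -3.6] -0.0006003874593894058
[[-0.0019, 0.0042, 0.0017, -0.003, -0.003, 0.055, 1], [-0.002, 0.0072, 0.0025, -0.003, -0.003, 0.11, 1], [-0.0023, 0.0101, 0.0034, -0.003, -0.003, 0.164, 1], [-0.0027, 0.013, 0.0043, -0.003, -0.003, 0.219, 1], [-0.0033, 0.0158, 0.0052, -0.003, -0.003, 0.273, 1], [-0.0041, 0.0186, 0.0061, -0.003, -0.002, 0.328, 1], [-0.005, 0.0214, 0.0071, -0.003, -0.002, 0.383, 1], [-0.0061, 0.024, 0.0081, -0.003, -0.002, 0.437, 1]]
```

>>> carry_out:
  plan:
    - [-0.0019,0.0042,0.0017,-0.003,-0.003,0.055,1]
    - [-0.002,0.0072,0.0025,-0.003,-0.003,0.11,1]
    - [-0.0023,0.0101,0.0034,-0.003,-0.003,0.164,1]
    - [-0.0027,0.013,0.0043,-0.003,-0.003,0.219,1]
    - [-0.0033,0.0158,0.0052,-0.003,-0.003,0.273,1]
    - [-0.0041,0.0186,0.0061,-0.003,-0.002,0.328,1]
    - [-0.005,0.0214,0.0071,-0.003,-0.002,0.383,1]
    - [-0.0061,0.024,0.0081,-0.003,-0.002,0.437,1]

```text
clock: 7.1
position: [0.6118, -0.0015, 0.1451]
ee_rot: [-2.451, 1.352, -0.567]
ft_force: [4.2, -1.2, 4.5]
grip_width: 0.0001
finger_force: 2.7
```

```bash
python3 -c "
from h import *
where()
a=capture('side')[135:285,185:345]
cv2.imwrite('pics/s2.png',cv2.resize(a,None,fx=4,fy=4,interpolation=2))"
```

```text
t 7.1 phi -64.3 r,z mm 57.2 -7.6 yaw -66.5 zax [-0.373 -0.001 -0.928] F [ 6.1 -1.7 -0.2] 9.935293744236217e-05
```

View pics/s2.png

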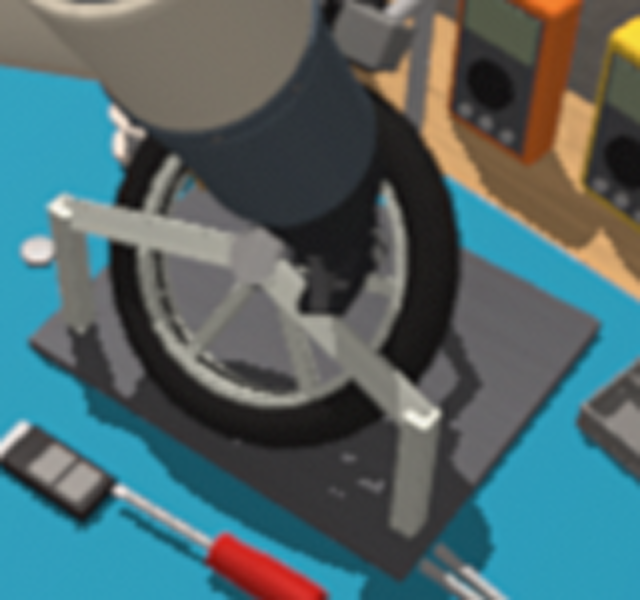

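The visible spoke ends are at about (312,390) and (190,355), and a brass tint shows near (200,180). I'll compute the wheel angle and retract along the tool axis.

Run:
```python
from h import *
p=np.load('p.npy')
for px,z in(((312,390),.01),((190,355),.01),((200,180),0)):
    q=plane('side',np.array(px)/4+(185,135),p,z); print((q*1e3).round(1),np.degrees(np.arctan2(q[1],q[0])).round(1))
go(-55,.056,-.008)
```

```text
[-60.2 -60.8  10. ] -134.7
[-81.   20.9  10. ] 165.5
[15.9 66.2  0. ] 76.4
-55 shift [-0.0019 -0.0097 -0.0027] rot [ 0.0006 -0.0014 -0.1772] world [0.616 0.005 0.15 ]
```

Spokes are at 45, −15 and −75°, so the valve is at +75°. Next I back off, lift out, and re-enter at φ≈14° behind the spoke at −15°.

Run:
```python
from h import *
go(-56,.056,-.008)
go(-56,.056,.05)
go(-20,.056,.05)
go(14,.056,.05)
```

```text
-56 shift [-0.0018 -0.0088 -0.0024] rot [ 0.0006 -0.0014 -0.1597] world [0.616 0.004 0.15 ]
-56 shift [-0.0108  0.011  -0.0562] rot [ 0.0006 -0.0014 -0.1597] world [ 0.572 -0.001  0.187]
-20 shift [-0.0272 -0.0184 -0.0642] rot [ 0.001  -0.0012 -0.788 ] world [0.582 0.027 0.203]
14 shift [-0.0563 -0.0336 -0.0649] rot [ 1.4000e-03 -9.0000e-04 -1.3814e+00] world [0.579 0.06  0.205]
```

>>> carry_out:
  plan:
    - [-0.0018,-0.0088,-0.0024,0,0,-0.16,1]
    - [-0.0018,-0.0088,-0.0024,0,0,-0.16,1]
    - [-0.006,0.0,-0.029,0,0,-0.16,1]
    - [-0.0108,0.011,-0.0562,0,0,-0.16,1]
    - [-0.016,0.001,-0.059,0,0,-0.31,1]
    - [-0.02,-0.006,-0.061,0,0,-0.46,1]
    - [-0.024,-0.013,-0.063,0,0,-0.61,1]
    - [-0.0272,-0.0184,-0.0642,0,0,-0.76,1]

```text
clock: 7.95
position: [0.5793, 0.0272, 0.2]
ee_rot: [-2.922, 0.359, -0.7]
ft_force: [-0.4, 0.3, -0.2]
grip_width: -0.0003
finger_force: 0.0
```

Run:
```python
from h import *
where()
go(14,.056,.05)
```

```text
t 7.95 phi -21.4 r,z mm 52.0 49.6 yaw -22.8 zax [-0.382 -0.002 -0.924] F [-0.3  0.3  0.1] -0.0003313397964549637
14 shift [-0.0068 -0.0323 -0.0027] rot [ 0.0023  0.008  -0.6143] world [0.579 0.06  0.205]
```

>>> carry_out:
  plan:
    - [-0.0015,-0.008,-0.0007,0,0.008,-0.15,1]
    - [-0.003,-0.016,-0.0014,0,0.008,-0.3,1]
    - [-0.005,-0.024,-0.002,0,0.008,-0.45,1]
    - [-0.0068,-0.0323,-0.0027,0.002,0.008,-0.614,1]
    - [-0.0068,-0.0323,-0.0027,0.002,0.008,-0.614,1]
    - [-0.0068,-0.0323,-0.0027,0.002,0.008,-0.614,1]

```text
clock: 8.55
position: [0.5789, 0.0596, 0.2043]
ee_rot: [2.973, 0.544, 0.751]
ft_force: [0.5, 0.3, 0.3]
grip_width: 0.0002
finger_force: 0.0
```

Run:
```python
from h import *
where()
go(14,.056,-.008)
i=capture('wrist')
cv2.imwrite('pics/w3.png',cv2.resize(i,None,fx=1.5,fy=1.5))
```

```text
t 8.55 phi 13.7 r,z mm 55.7 49.6 yaw 14.6 zax [-0.375 -0.001 -0.927] F [ 0.6  0.2 -0.2] 0.00021977631805446274
14 shift [0.0213 0.0047 0.0533] rot [ 0.0004  0.0007 -0.008 ] world [0.623 0.065 0.167]
```

View pics/w3.png

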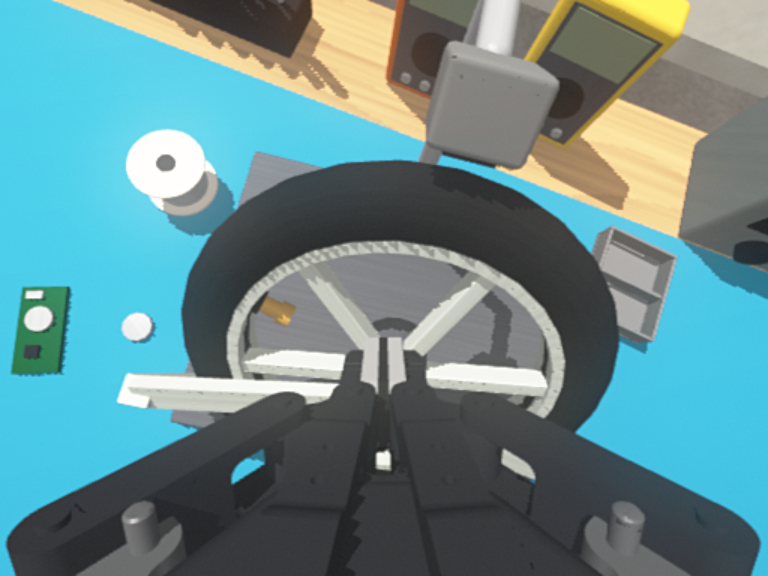

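The valve is at (277,308), upper left, one sector away. The finger faces the top sector between the spokes at (320,270) and (490,285). Inserting.

>>> carry_out:
  plan:
    - [0.007,0.0016,0.0178,0,0,0,1]
    - [0.014,0.0032,0.0355,0,0,0,1]
    - [0.0213,0.0047,0.0533,0,0,0,1]
    - [0.0213,0.0047,0.0533,0,0,0,1]

```text
clock: 9.0
position: [0.6233, 0.065, 0.1651]
ee_rot: [2.973, 0.545, 0.746]
ft_force: [-1.1, -0.1, -0.1]
grip_width: 0.0001
finger_force: 0.0
```

Run:
```python
from h import *
arc(14,-14)
```

```text
t 9.0 phi 13.9 r,z mm 54.3 -9.9 yaw 14.6 zax [-0.378 -0.002 -0.926] F [-0.8  0.1  0.8] 0.0001048873561331545
[[0.0007, 0.0031, -0.0026, 0.001, 0.004, 0.054, 1], [0.0004, 0.0065, -0.0028, 0.001, 0.004, 0.115, 1], [-0.0001, 0.0099, -0.0029, 0.001, 0.004, 0.176, 1], [-0.0008, 0.0132, -0.0029, 0.002, 0.004, 0.237, 1], [-0.0017, 0.0165, -0.0029, 0.002, 0.004, 0.298, 1], [-0.0028, 0.0198, -0.0028, 0.002, 0.004, 0.359, 1], [-0.0041, 0.0229, -0.0026, 0.002, 0.004, 0.42, 1], [-0.0055, 0.026, -0.0023, 0.002, 0.004, 0.481, 1]]
```

>>> carry_out:
  plan:
    - [0.0007,0.0031,-0.0026,0.001,0.004,0.054,1]
    - [0.0004,0.0065,-0.0028,0.001,0.004,0.115,1]
    - [-0.0001,0.0099,-0.0029,0.001,0.004,0.176,1]
    - [-0.0008,0.0132,-0.0029,0.002,0.004,0.237,1]
    - [-0.0017,0.0165,-0.0029,0.002,0.004,0.298,1]
    - [-0.0028,0.0198,-0.0028,0.002,0.004,0.359,1]
    - [-0.0041,0.0229,-0.0026,0.002,0.004,0.42,1]
    - [-0.0055,0.026,-0.0023,0.002,0.004,0.481,1]

```text
clock: 9.8
position: [0.6269, 0.0402, 0.1712]
ee_rot: [-2.953, 0.176, -0.735]
ft_force: [3.1, 5.5, -0.9]
grip_width: 0.0002
finger_force: 2.2
```

Run:
```python
from h import *
arc(-14,-42)
```

```text
t 9.8 phi -11.8 r,z mm 59.0 -6.3 yaw -15.1 zax [-0.368  0.003 -0.93 ] F [ 1.7  5.1 -3.5] 0.00019381486553320451
[[-0.0022, 0.0055, 0.0032, -0.005, -0.006, 0.06, 1], [-0.0024, 0.0088, 0.0036, -0.005, -0.006, 0.121, 1], [-0.0028, 0.0122, 0.0041, -0.005, -0.005, 0.182, 1], [-0.0035, 0.0155, 0.0046, -0.005, -0.005, 0.243, 1], [-0.0043, 0.0188, 0.0053, -0.005, -0.005, 0.305, 1], [-0.0053, 0.022, 0.0059, -0.005, -0.005, 0.366, 1], [-0.0064, 0.0251, 0.0067, -0.006, -0.005, 0.427, 1], [-0.0078, 0.0281, 0.0075, -0.006, -0.005, 0.488, 1]]
```

>>> carry_out:
  plan:
    - [-0.0022,0.0055,0.0032,-0.005,-0.006,0.06,1]
    - [-0.0024,0.0088,0.0036,-0.005,-0.006,0.121,1]
    - [-0.0028,0.0122,0.0041,-0.005,-0.005,0.182,1]
    - [-0.0035,0.0155,0.0046,-0.005,-0.005,0.243,1]
    - [-0.0043,0.0188,0.0053,-0.005,-0.005,0.305,1]
    - [-0.0053,0.022,0.0059,-0.005,-0.005,0.366,1]
    - [-0.0064,0.0251,0.0067,-0.006,-0.005,0.427,1]
    - [-0.0078,0.0281,0.0075,-0.006,-0.005,0.488,1]

```text
clock: 10.6
position: [0.6232, 0.0138, 0.1603]
ee_rot: [-2.733, 0.856, -0.656]
ft_force: [4.6, 1.9, 2.3]
grip_width: 0.0002
finger_force: 2.4
```

Run:
```python
from h import *
arc(-42,-68)
```

```text
t 10.6 phi -40.0 r,z mm 58.7 -8.0 yaw -44.1 zax [-0.37  -0.    -0.929] F [ 4.9  1.3 -2.2] 0.00018065503498954162
[[-0.0025, 0.0049, 0.0021, -0.003, -0.004, 0.058, 1], [-0.0026, 0.008, 0.0029, -0.003, -0.004, 0.114, 1], [-0.0029, 0.011, 0.0038, -0.003, -0.004, 0.171, 1], [-0.0034, 0.014, 0.0048, -0.003, -0.004, 0.228, 1], [-0.0041, 0.0169, 0.0058, -0.003, -0.003, 0.284, 1], [-0.0049, 0.0198, 0.0068, -0.004, -0.003, 0.341, 1], [-0.0059, 0.0227, 0.0078, -0.004, -0.003, 0.398, 1], [-0.0071, 0.0254, 0.0089, -0.004, -0.003, 0.455, 1]]
```

>>> carry_out:
  plan:
    - [-0.0025,0.0049,0.0021,-0.003,-0.004,0.058,1]
    - [-0.0026,0.008,0.0029,-0.003,-0.004,0.114,1]
    - [-0.0029,0.011,0.0038,-0.003,-0.004,0.171,1]
    - [-0.0034,0.014,0.0048,-0.003,-0.004,0.228,1]
    - [-0.0041,0.0169,0.0058,-0.003,-0.003,0.284,1]
    - [-0.0049,0.0198,0.0068,-0.004,-0.003,0.341,1]
    - [-0.0059,0.0227,0.0078,-0.004,-0.003,0.398,1]
    - [-0.0071,0.0254,0.0089,-0.004,-0.003,0.455,1]

```text
clock: 11.4
position: [0.6098, -0.003, 0.1425]
ee_rot: [-2.408, 1.413, -0.553]
ft_force: [4.5, -2.1, 4.8]
grip_width: -0.0004
finger_force: 2.7
```

Run:
```python
from h import *
where()
a=capture('side')[135:285,185:345]
cv2.imwrite('pics/s3.png',cv2.resize(a,None,fx=4,fy=4,interpolation=2))
arc(-67,-77,4)
```

```text
t 11.4 phi -67.9 r,z mm 56.9 -7.6 yaw -69.4 zax [-0.374 -0.002 -0.927] F [ 6.4 -2.7 -0.2] -0.0003682349973699132
t 11.45 phi -69.1 r,z mm 56.7 -7.5 yaw -69.6 zax [-0.376 -0.002 -0.927] F [ 2.8 -2.2 -0.3] -0.0002673823962722137
[[-0.0006, 0.0002, 0.0007, 0.002, -0.001, 0.023, 1], [-0.0006, 0.0025, 0.0016, 0.002, -0.001, 0.066, 1], [-0.0008, 0.0048, 0.0024, 0.002, -0.001, 0.11, 1], [-0.0011, 0.007, 0.0033, 0.002, -0.001, 0.154, 1]]
```

View pics/s3.png

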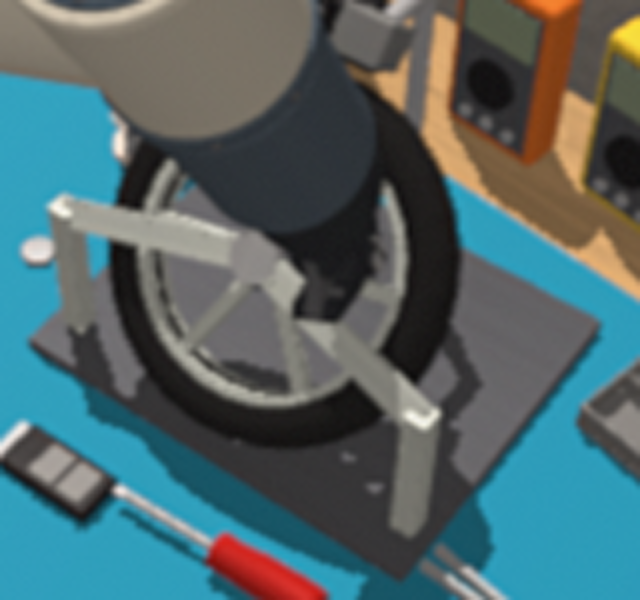

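The bottom spokes now end at (302,392) and (187,348). I'll compute the remaining angle.

Run:
```python
from h import *
p=np.load('p.npy')
for px in((302,392),(187,348)):
    q=plane('side',np.array(px)/4+(185,135),p,.01); print((q*1e3).round(1),np.degrees(np.arctan2(q[1],q[0])).round(1))
arc(-69,-79,6)
```

```text
[-64.4 -55.6  10. ] -139.2
[-78.1  24.6  10. ] 162.5
t 11.45 phi -69.1 r,z mm 56.7 -7.5 yaw -69.6 zax [-0.376 -0.002 -0.927] F [ 2.8 -2.2 -0.3] -0.0002673823962722137
[[-0.0006, 0.0013, 0.0011, 0.002, -0.001, 0.043, 1], [-0.0007, 0.0028, 0.0017, 0.002, -0.001, 0.072, 1], [-0.0008, 0.0043, 0.0023, 0.002, -0.001, 0.101, 1], [-0.0009, 0.0058, 0.0029, 0.002, -0.001, 0.13, 1], [-0.0011, 0.0073, 0.0035, 0.002, -0.001, 0.159, 1], [-0.0013, 0.0088, 0.0041, 0.002, -0.001, 0.188, 1]]
```

About 11° remain.

>>> carry_out:
  plan:
    - [-0.0006,0.0013,0.0011,0.002,-0.001,0.043,1]
    - [-0.0007,0.0028,0.0017,0.002,-0.001,0.072,1]
    - [-0.0008,0.0043,0.0023,0.002,-0.001,0.101,1]
    - [-0.0009,0.0058,0.0029,0.002,-0.001,0.13,1]
    - [-0.0011,0.0073,0.0035,0.002,-0.001,0.159,1]
    - [-0.0013,0.0088,0.0041,0.002,-0.001,0.188,1]
    - [-0.0014,0.0098,0.0045,0.002,-0.001,0.2,1]
    - [-0.0014,0.0098,0.0045,0.002,-0.001,0.2,1]

```text
clock: 12.25
position: [0.6014, -0.0066, 0.1313]
ee_rot: [-2.237, 1.629, -0.498]
ft_force: [0.2, -3.6, 5.2]
grip_width: -0.0003
finger_force: 2.2
```

Run:
```python
from h import *
where()
go(-66,.056,-.008)
go(-64,.056,.055)
```

```text
t 12.25 phi -82.6 r,z mm 55.7 -8.0 yaw -80.1 zax [-0.379 -0.    -0.925] F [ 3.8 -3.6  3.5] -0.00032490647821786393
-66 shift [-0.0013 -0.0149 -0.0059] rot [ 0.0045  0.001  -0.2321] world [ 0.611 -0.001  0.143]
-64 shift [-0.0063  0.0068 -0.0649] rot [ 0.0045  0.0011 -0.267 ] world [ 0.564 -0.006  0.185]
```

Now I back off, lift out and take a clear look.

>>> carry_out:
  plan:
    - [-0.0006,-0.0075,-0.003,0.004,0,-0.116,1]
    - [-0.0013,-0.0149,-0.0059,0.0045,0.001,-0.232,1]
    - [-0.003,-0.007,-0.026,0.0045,0.001,-0.25,1]
    - [-0.005,0.0,-0.045,0.0045,0.001,-0.267,1]
    - [-0.0063,0.0068,-0.065,0.0045,0.001,-0.267,1]
    - [-0.0063,0.0068,-0.1,0.0045,0.001,-0.267,1]
    - [-0.0063,0.0068,-0.14,0.0045,0.001,-0.267,1]
    - [-0.0063,0.0068,-0.18,0.0045,0.001,-0.267,1]

```text
clock: 13.05
position: [0.5084, -0.0129, 0.2854]
ee_rot: [-2.469, 1.334, -0.561]
ft_force: [1.6, -0.7, 1.0]
grip_width: -0.0001
finger_force: 0.0
```

>>> carry_out:
  plan:
    - [0,0,-0.03,0,0,0,1]
    - [0,0,-0.03,0,0,0,1]
    - [0,0,-0.03,0,0,0,1]
    - [0,0,-0.03,0,0,0,1]

```text
clock: 13.45
position: [0.4959, -0.0144, 0.3103]
ee_rot: [-2.469, 1.334, -0.562]
ft_force: [-0.5, -0.4, 0.2]
grip_width: -0.0001
finger_force: 0.0
```

Run:
```python
from h import *
where(); M,t,_=frame(np.load('p.npy'))
W=lambda p:(proj('wrist',M@p+t)).round(1).tolist()
for a in (-30,0,30,90,-90):
  f=np.radians(a); r=.072 if a==0 else .083; print(a,W([r*np.cos(f),r*np.sin(f),0 if a==0 else .01]))
i=capture('wrist'); a=capture('side')[135:285,185:345]
a=cv2.resize(a,(384,360),interpolation=2); b=cv2.resize(i,(410,308),interpolation=2)
o=np.zeros((360,794,3),np.uint8); o[:,:384]=a; o[:308,384:]=b
cv2.imwrite('pics/f.png',o)
```

```text
t 13.45 phi -33.1 r,z mm 91.2 187.9 yaw -65.7 zax [-0.38   0.001 -0.925] F [-0.2 -0.3  0.6] -0.00011945135726891383
-30 [[202.4, 160.5]]
0 [[187.6, 188.2]]
30 [[176.0, 220.7]]
90 [[215.0, 257.9]]
-90 [[268.6, 150.7]]
```

View pics/f.png

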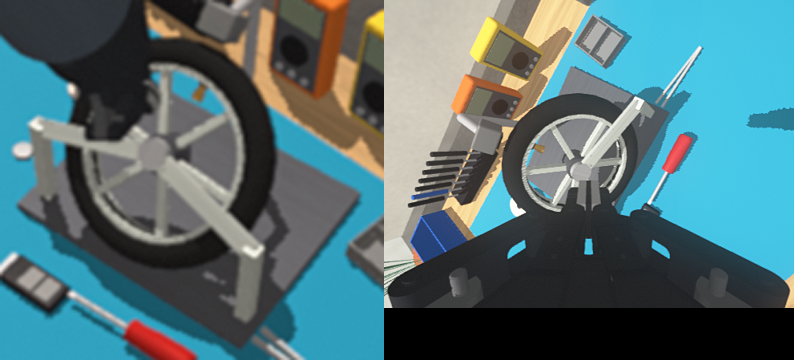

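The valve is near the top: (201,93) in the side panel, (540,148) in the wrist panel. I'll measure it by its brass colour.

Run:
```python
from h import *
p=np.load('p.npy')
for n,box in(('side',(250,155,290,190)),('wrist',(170,165,215,205))):
    i=capture(n); x0,y0,x1,y1=box
    h=cv2.cvtColor(i[y0:y1,x0:x1],cv2.COLOR_BGR2HSV); m=cv2.inRange(h,(8,90,60),(28,255,255))
    k,l,st,c=cv2.connectedComponentsWithStats(m)
    for j in range(1,k):
        if st[j,4]<6: continue
        px=c[j]+(x0,y0); q=plane(n,px,p,0); print(n,st[j,4],px.round(1),(q*1e3).round(1),np.degrees(np.arctan2(q[1],q[0])).round(1))
S=lambda *q:np.array(q)/2.4+(185,135)
for px in((238,124),(163,66),(220,190),(145,240),(104,180)):
    q=plane('side',S(*px),p,.01); print((q*1e3).round(1),np.degrees(np.arctan2(q[1],q[0])).round(1))
```

```text
side 58 [281.7 157.5] [116.9 -22.9   0. ] -11.1
side 15 [267.7 173.6] [68.  -6.8  0. ] -5.8
wrist 99 [193.9 184.7] [67.6 -7.1  0. ] -6.0
[ 60.7 -61.8  10. ] -45.5
[77.  35.3 10. ] 24.6
[ -4.8 -72.9  10. ] -93.8
[-88.4 -22.4  10. ] -165.8
[-56.1  45.9  10. ] 140.7
```

The valve is at about −5.9°: in tolerance, but with little margin. I'll push back about 5° on the spoke at −36°, from its other side.

Run:
```python
from h import *
go(-66,.056,.055);go(-66,.056,.02);go(-66,.056,-.008)
```

```text
-66 shift [0.001  0.0006 0.1437] rot [0.0043 0.002  0.0358] world [ 0.563 -0.007  0.184]
-66 shift [ 0.0068 -0.0113  0.1761] rot [0.0043 0.002  0.0358] world [ 0.59  -0.004  0.161]
-66 shift [ 0.0115 -0.0208  0.202 ] rot [0.0043 0.002  0.0358] world [ 0.611 -0.001  0.143]
```

>>> carry_out:
  plan:
    - [0,0,0.04,0.004,0.002,0.036,1]
    - [0,0,0.08,0.004,0.002,0.036,1]
    - [0.001,0.0006,0.12,0.004,0.002,0.036,1]
    - [0.001,0.0006,0.1437,0.004,0.002,0.036,1]
    - [0.0068,-0.0113,0.1761,0.004,0.002,0.036,1]
    - [0.009,-0.016,0.189,0.004,0.002,0.036,1]
    - [0.0115,-0.0208,0.202,0.004,0.002,0.036,1]
    - [0.0115,-0.0208,0.202,0.004,0.002,0.036,1]

```text
clock: 14.45
position: [0.6117, -0.0012, 0.1436]
ee_rot: [-2.436, 1.373, -0.56]
ft_force: [-1.4, 0.1, -0.4]
grip_width: -0.0001
finger_force: 0.0
```

Run:
```python
from h import *
arc(-66,-55,6)
```

```text
t 14.45 phi -65.3 r,z mm 56.4 -8.5 yaw -67.6 zax [-0.374 -0.    -0.927] F [-1.2  0.3  0.8] -5.122152585723262e-05
[[-0.0005, -0.0008, -0.0008, -0.0, -0.0, -0.032, 1], [-0.0006, -0.0025, -0.0014, -0.0, -0.0, -0.064, 1], [-0.0008, -0.0042, -0.002, -0.0, -0.0, -0.096, 1], [-0.0011, -0.0059, -0.0026, -0.0, -0.0, -0.128, 1], [-0.0014, -0.0075, -0.0031, -0.0, -0.0, -0.16, 1], [-0.0017, -0.0092, -0.0037, -0.0, -0.0, -0.192, 1]]
```

>>> carry_out:
  plan:
    - [-0.0005,-0.0008,-0.0008,0,0,-0.032,1]
    - [-0.0006,-0.0025,-0.0014,0,0,-0.064,1]
    - [-0.0008,-0.0042,-0.002,0,0,-0.096,1]
    - [-0.0011,-0.0059,-0.0026,0,0,-0.128,1]
    - [-0.0014,-0.0075,-0.0031,0,0,-0.16,1]
    - [-0.0017,-0.0092,-0.0037,0,0,-0.192,1]

```text
clock: 15.05
position: [0.6143, 0.0039, 0.1519]
ee_rot: [-2.586, 1.143, -0.605]
ft_force: [0.5, -2.8, -3.4]
grip_width: 0.0001
finger_force: 1.7
```

Run:
```python
from h import *
arc(-55,-50,3)
```

```text
t 15.05 phi -55.4 r,z mm 56.4 -5.6 yaw -56.9 zax [-0.374 -0.001 -0.927] F [-2.5 -2.9 -2.3] 7.722188478637744e-05
[[-0.0, -0.0027, 0.0017, -0.0, -0.001, -0.027, 1], [-0.0001, -0.0042, 0.0012, -0.0, -0.001, -0.056, 1], [-0.0003, -0.0058, 0.0007, -0.0, -0.001, -0.085, 1]]
```

Contact has started at φ≈−56. I'll check the wheel angle, then push on a little.

```bash
cat >> h.py <<'E'
def valve():
    p=np.load('p.npy')
    M,t,_=frame(p)
    for n in('side','wrist'):
        x,y=proj(n,M@np.array([.072,0,0])+t)[0].astype(int); x0,y0=max(x-22,0),max(y-14,0)
        m=cv2.inRange(cv2.cvtColor(capture(n)[y0:y+22,x0:x+22],cv2.COLOR_BGR2HSV),(8,90,60),(28,255,255))
        k,l,st,c=cv2.connectedComponentsWithStats(m)
        for j in range(1,k):
            q=plane(n,c[j]+(x0,y0),p,0); r=np.hypot(*q[:2])
            if st[j,4]>5 and .055<r<.09: print(n,st[j,4],(q*1e3).round(1),np.degrees(np.arctan2(q[1],q[0])).round(1))
E
python3 -c "
from h import *
valve();where()"
```

```text
t 15.15 phi -55.0 r,z mm 56.4 -5.8 yaw -56.9 zax [-0.373 -0.    -0.928] F [-1.8 -1.3  0.6] 0.00015162808352642878
```

>>> carry_out:
  plan:
    - [0,-0.0027,0.0017,0,-0.001,-0.027,1]
    - [-0.0001,-0.0042,0.0012,0,-0.001,-0.056,1]
    - [-0.0002,-0.005,0.0009,0,-0.001,-0.07,1]
    - [-0.0002,-0.005,0.0009,0,-0.001,-0.07,1]

```text
clock: 15.55
position: [0.6186, 0.0079, 0.153]
ee_rot: [-2.633, 1.058, -0.619]
ft_force: [-4.7, -2.7, -0.3]
grip_width: -0.0003
finger_force: 2.0
```

```bash
python3 -c "
from h import *
valve();where();go(-60,.056,-.008);go(-64,.056,.055)"
```

```text
wrist 16 [58.1  9.7  0. ] 9.5
t 15.65 phi -50.1 r,z mm 56.0 -8.7 yaw -53.1 zax [-0.374  0.001 -0.928] F [-3.3 -2.2  4. ] -0.00037745249441733007
-60 shift [-0.0005  0.0094  0.0023] rot [-0.0014  0.      0.1564] world [0.614 0.002 0.147]
-64 shift [-0.016   0.0313 -0.0549] rot [-1.400e-03  1.000e-04  2.262e-01] world [ 0.564 -0.006  0.185]
```

>>> carry_out:
  plan:
    - [-0.0005,0.005,0.001,0,0,0.08,1]
    - [-0.0005,0.0094,0.0,0,0,0.156,1]
    - [-0.006,0.017,-0.019,0,0,0.18,1]
    - [-0.011,0.024,-0.037,0,0,0.2,1]
    - [-0.016,0.0313,-0.055,0,0,0.226,1]
    - [-0.016,0.0313,-0.1,0,0,0.226,1]
    - [-0.016,0.0313,-0.15,0,0,0.226,1]
    - [-0.016,0.0313,-0.2,0,0,0.226,1]

```text
clock: 16.45
position: [0.4963, -0.0145, 0.3161]
ee_rot: [-2.461, 1.329, -0.572]
ft_force: [2.4, 2.2, 0.8]
grip_width: 0.0001
finger_force: 0.0
```

>>> carry_out:
  plan:
    - [0,0,-0.003,0,0,0,1]
    - [0,0,-0.003,0,0,0,1]
    - [0,0,-0.003,0,0,0,1]

```text
clock: 16.75
position: [0.4954, -0.0146, 0.3153]
ee_rot: [-2.463, 1.33, -0.568]
ft_force: [0.2, -0.6, -0.4]
grip_width: -0.0
finger_force: 0.0
```

```bash
python3 -c "
from h import *
where();valve()"
```

```text
t 16.75 phi -32.0 r,z mm 94.2 191.6 yaw -65.6 zax [-0.373  0.002 -0.928] F [-0.2 -0.6 -0.3] -3.341534509827202e-05
side 15 [69.6  5.6  0. ] 4.6
wrist 96 [67.2  4.8  0. ] 4.1
```

The valve is now at about +4.3°. One more small push, on the spoke at −86°, will centre it.

Run:
```python
from h import *
go(-58,.056,.055);go(-58,.056,.02);go(-58,.056,-.008)
```

```text
-58 shift [ 1.000e-04 -5.900e-03  1.446e-01] rot [ 1.000e-04  1.000e-03 -1.037e-01] world [ 0.567 -0.003  0.189]
-58 shift [ 0.0059 -0.0177  0.177 ] rot [ 1.000e-04  1.000e-03 -1.037e-01] world [0.593 0.    0.167]
-58 shift [ 0.0105 -0.0271  0.203 ] rot [ 1.000e-04  1.000e-03 -1.037e-01] world [0.615 0.003 0.149]
```

>>> carry_out:
  plan:
    - [0,-0.002,0.04,0,0.001,-0.05,1]
    - [0,-0.004,0.08,0,0.001,-0.1037,1]
    - [0,-0.0059,0.12,0,0.001,-0.1037,1]
    - [0,-0.0059,0.1446,0,0.001,-0.1037,1]
    - [0.0059,-0.0177,0.177,0,0.001,-0.1037,1]
    - [0.008,-0.0225,0.19,0,0.001,-0.1037,1]
    - [0.0105,-0.0271,0.203,0,0.001,-0.1037,1]
    - [0.0105,-0.0271,0.203,0,0.001,-0.1037,1]

```text
clock: 17.65
position: [0.6154, 0.0028, 0.1486]
ee_rot: [-2.547, 1.21, -0.592]
ft_force: [0.2, -0.6, -0.1]
grip_width: 0.0002
finger_force: 0.0
```

Run:
```python
from h import *
arc(-58,-74,8)
```

```text
t 17.65 phi -57.7 r,z mm 56.4 -8.4 yaw -59.9 zax [-0.375 -0.    -0.927] F [-0.  -0.6 -0.2] 0.00019975363987370908
[[-0.0004, 0.0022, 0.0004, 0.001, -0.0, 0.035, 1], [-0.0005, 0.0041, 0.001, 0.001, -0.0, 0.07, 1], [-0.0006, 0.0059, 0.0017, 0.001, -0.0, 0.105, 1], [-0.0008, 0.0077, 0.0023, 0.001, -0.0, 0.139, 1], [-0.001, 0.0095, 0.003, 0.001, -0.0, 0.174, 1], [-0.0013, 0.0114, 0.0037, 0.001, -0.0, 0.209, 1], [-0.0017, 0.0131, 0.0044, 0.001, -0.0, 0.244, 1], [-0.0021, 0.0149, 0.0051, 0.001, -0.0, 0.279, 1]]
```

>>> carry_out:
  plan:
    - [-0.0004,0.0022,0.0004,0.001,0,0.035,1]
    - [-0.0005,0.0041,0.001,0.001,0,0.07,1]
    - [-0.0006,0.0059,0.0017,0.001,0,0.105,1]
    - [-0.0008,0.0077,0.0023,0.001,0,0.139,1]
    - [-0.001,0.0095,0.003,0.001,0,0.174,1]
    - [-0.0013,0.0114,0.0037,0.001,0,0.209,1]
    - [-0.0017,0.0131,0.0044,0.001,0,0.244,1]
    - [-0.0021,0.0149,0.0051,0.001,0,0.279,1]

```text
clock: 18.45
position: [0.6062, -0.0044, 0.1407]
ee_rot: [-2.313, 1.527, -0.529]
ft_force: [0.4, -0.3, 0.0]
grip_width: -0.0001
finger_force: 0.0
```

Run:
```python
from h import *
valve()
arc(-74,-78,3)
```

```text
t 18.55 phi -72.2 r,z mm 56.4 -5.9 yaw -75.1 zax [-0.371  0.001 -0.929] F [ 0.2 -0.4 -0.5] -0.0003688298951059879
[[-0.0001, 0.0021, 0.003, -0.004, -0.0, 0.023, 1], [-0.0001, 0.0033, 0.0035, -0.004, -0.0, 0.046, 1], [-0.0002, 0.0045, 0.004, -0.004, -0.0, 0.07, 1]]
```

>>> carry_out:
  plan:
    - [-0.0001,0.0015,0.002,-0.004,0,0.015,1]
    - [-0.0001,0.003,0.003,-0.004,0,0.03,1]
    - [-0.0002,0.0045,0.004,-0.004,0,0.05,1]
    - [-0.0002,0.0045,0.004,-0.004,0,0.05,1]

```text
clock: 18.95
position: [0.6059, -0.0054, 0.1357]
ee_rot: [-2.271, 1.58, -0.516]
ft_force: [0.6, 0.1, 4.2]
grip_width: -0.0003
finger_force: 2.0
```

Run:
```python
from h import *
where();go(-64,.056,-.008);go(-60,.056,.055)
```

```text
t 18.95 phi -76.1 r,z mm 56.3 -8.7 yaw -77.8 zax [-0.372 -0.    -0.928] F [3.6 0.  2.3] -0.00031903944503267577
-64 shift [-0.0019 -0.0107 -0.0048] rot [-0.0031 -0.0013 -0.2244] world [ 0.612 -0.     0.145]
-60 shift [-0.0083  0.0086 -0.0646] rot [-0.003  -0.0014 -0.2942] world [ 0.566 -0.004  0.188]
```

In contact at 4 N. I'll nudge about 1° more, then withdraw.

>>> carry_out:
  plan:
    - [0,0.0012,0,0,0,0.02,1]
    - [0,0.0012,0,0,0,0.02,1]
    - [-0.001,-0.005,-0.0024,0,0,-0.11,1]
    - [-0.0019,-0.0107,-0.0048,0,0,-0.224,1]
    - [-0.004,-0.004,-0.025,0,0,-0.25,1]
    - [-0.006,0.002,-0.045,0,0,-0.27,1]
    - [-0.0083,0.0086,-0.0646,0,0,-0.294,1]
    - [-0.0083,0.0086,-0.11,0,0,-0.294,1]

```text
clock: 19.75
position: [0.5395, -0.0079, 0.2206]
ee_rot: [-2.529, 1.256, -0.571]
ft_force: [1.4, -0.6, 1.0]
grip_width: -0.0001
finger_force: 0.0
```

>>> carry_out:
  plan:
    - [0,0,-0.04,0,0,0,1]
    - [0,0,-0.08,0,0,0,1]
    - [0,0,-0.1,0,0,0,1]
    - [0,0,-0.1,0,0,0,1]
    - [0,0,-0.1,0,0,0,1]

```text
clock: 20.25
position: [0.496, -0.0129, 0.3128]
ee_rot: [-2.522, 1.253, -0.58]
ft_force: [-0.4, -0.1, 0.0]
grip_width: 0.0003
finger_force: 0.0
```

```bash
python3 -c "
from h import *
where();valve()"
```

```text
t 20.25 phi -31.6 r,z mm 92.2 189.3 yaw -61.9 zax [-0.378  0.    -0.926] F [-0.2 -0.1  0.3] 0.0002620905794825194
side 15 [68.9 -1.   0. ] -0.8
wrist 98 [67.4 -2.1  0. ] -1.8
```

The valve is at about −1.3° (foot roughly 2 mm off the top line), the arm is clear and everything is still. Handing in.

```bash
python3 -c "
from rig import *
print(close_job())"
```

```text
the job is handed in; nothing more can be done
None
```

The job is handed in: the valve stem is about 1° from the top (foot roughly 2 mm off the line) with the arm well clear. I saw no pushes above about 8 N and noticed no loose items moved, though I didn't measure them; the judge's result was not shown.

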